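# Open the hand-out desk

### The job

Open the hand-out desk for the day: with the fingertips, first press the raised end of the power strip's rocker switch fully down, then press the label printer's larger round key (the power key) fully in, and last tap the plunger of the call bell to ring for the first visitor and let it come back up. Press each lightly and in that order, leave the printer's small feed key alone, and do not pick up, shove or tip the bell or anything else on the desk.

Things in the scene. Friction and masses are not known exactly. Their poses are not given: they have to be found in the camera images.
- strip: White power strip fixed to the desk, 270 x 62 x 36 mm high. Origin on the desk, under the rocker's pivot, which is near the end closest to the robot. Its x axis runs along the strip, from the rocker (x = -45 mm is the near end) over three round sockets to the far end (x = 225 mm); z is up.
- rocker (a joint): Angle of the black V-shaped rocker switch on the strip, rad: 0 to 0.05 at the start is off (the half towards the strip's -x stands up 0.45 rad from level, the other half 0.12), 0.33 is on, fully tipped (the -x half 0.12, the other 0.45). Held by friction only, it stays where left; about 2.5 N at point rocker_pad moves it; at its stop it gives 4 N/mm, 3 mm at most.
- rocker_pad (a point): Point to press straight down: on top of the rocker's raised half, 16 mm from the pivot towards the strip's -x; moves with it, from about 49 mm high (off) to 44 mm (on); the outer edge goes from 51.5 to 44.5 mm. The rocker is 44 mm long along the strip, 30 mm wide, pivot at the V's bottom, 42 mm above the desk. Fingertips reaching well across the pivot block it.
- printer: Grey label printer fixed to the desk, 150 (x) x 110 (y) x 78 mm high. Origin at the centre of its underside; its front with the label slot faces -x; two white round keys stand on its top near the front, the power key at (-45, +25) mm and the feed key at (-45, -25) mm.
- power_key (a joint): Travel of the printer's larger round key, 24 mm in diameter, m: it starts within 0.0005 of 0 (out, 9 mm proud of the printer's top), 0.005 is fully in (4 mm proud). It moves straight down with about 3 N and latches by friction: it stays where it is left; at its end stop a rubber mount gives a further 3 mm at about 4 N per mm.
- power_key_top (a point): Centre of the top face of the power key, 87 mm above the desk when out; moves with it.
- feed_key (a joint): Travel of the printer's small round key, 13 mm in diameter, m: 0 is out (6 mm proud), 0.004 in; spring-loaded with about 1 to 2.5 N. Not to be pressed.
- feed_key_top (a point): Centre of the top face of the small feed key.
- bell: Loose steel call bell, a dome of 82 mm diameter on a black round base of 90 mm diameter, 49 mm high without its plunger, 0.35 kg. Origin at the centre of its underside.
- plunger (a joint): Travel of the bell's plunger, m: 0 is up, 0.009 fully down; it rings once past 0.0035. Spring-loaded: 1.5 N starts it, 3.6 N rings it, 7 N takes it fully down, and it springs back.
- plunger_top (a point): Centre of the plunger's flat round cap, 20 mm in diameter, 64 mm above the desk when up (15 mm over the dome); moves with it.
- jar: Loose jar, 58 mm diameter, 78 mm high, standing between the devices. Bystander. Origin under its centre.
- carton: Loose blue carton standing upright, 40 x 48 x 105 mm high, between the devices. Bystander. Origin under its centre.
- marker: Loose highlighter lying down, about 111 x 21 x 17 mm. Bystander. Origin on its underside near the middle.
- stapler: Loose stapler, 120 x 34 x 46 mm high. Bystander. Origin under its centre.
- mug: Loose white mug, 80 mm diameter, 90 mm high, to the robot's left. Bystander. Origin under its centre.
- wipes: Loose packet of wipes, 110 x 190 x 58 mm high, to the robot's right. Bystander. Origin under its centre.
There are look-alikes about, which are no part of the job. What is shaped like the printer but yellow is not meant.

How it is judged (in metres and radians):
On the way, in this order (a step that is already met when the one before it is completed fails the run):
1. the rocker is on (value of joint rocker above 0.265 rad), for 0.05 s.
2. the power key is in (value of joint power_key above 0.0038 m), for 0.05 s.
3. the bell is rung (value of joint plunger above 0.0035 m and contact force between the fingers and bell above 0.5 N), for 0.05 s.
At the end, for the whole second after the job is handed in: The rocker is on (angle above 0.26 of 0.33 rad), the power key in (above 3.6 of 5 mm), the bell's plunger back up (within 1 mm) after having been pressed past 3.5 mm by the fingers, the feed key out (within 1 mm), and the bell upright (within 0.1 rad) and at rest (value of joint rocker above 0.26 rad and value of joint power_key above 0.0036 m and value of joint each of plunger, feed_key below 0.001 m and angle between bell's own z axis and vertical below 0.1 rad and linear speed of bell below 0.02 m/s); the robot touches nothing.
It fails at once if out of order: the power key pressed (past 2 mm) before the rocker is on, or the bell's plunger (past 2 mm) before the rocker is on and the power key in ((value of joint power_key above 0.002 m and value of joint rocker below 0.25 rad) or (value of joint plunger above 0.002 m and (value of joint rocker below 0.25 rad or value of joint power_key below 0.0035 m))).
It fails at once if the feed key is pressed (past 2 mm) (value of joint feed_key above 0.002 m).
It fails at once if the bell is shoved or lifted (moved over 20 mm) or tipped (over 0.25 rad) (distance of bell from where it was at the start of the episode above 0.02 m or height (world z) of bell above 0.01 m or angle between bell's own z axis and vertical above 0.25 rad).
It fails at once if a device is pressed hard (over 30 N) (contact force between any of the fingers, the arm and strip above 30 N or contact force between any of the fingers, the arm and printer above 30 N or contact force between any of the fingers, the arm and bell above 30 N).
It fails at once if a bystander (jar, carton, highlighter, stapler, mug, wipes) is moved over 20 mm or tipped (distance of any of jar, carton, marker, stapler, mug, wipes from where it was at the start of the episode above 0.02 m or angle between any of jar, carton, marker, stapler, mug, wipes's own z axis and vertical above 0.3 rad).
It also fails if it takes over 45 s, if anything falls off the work surface, if the arm or the gripper's body presses on something with over 40 N, if the wrist force passes 120 N, or if a joint passes its speed limit or range.

### The arm

A 7-joint arm with a two-finger parallel gripper is mounted at the origin on the work surface. World frame = base frame: x ahead of the robot, y to its left, z up, the work surface at z = 0. Lengths are in mm, angles in degrees, forces in N, time in s.
With the tool pointing down it reaches from about 400 to 900 mm from the base axis. Payload 5.5 kg.
Tool frame: the origin (TCP) lies between the finger pads; the fingertips stand 11 mm ahead of it and the grasp point (between the pads) lies 8 mm behind it (robot.tcp_to_tips is the distance from the TCP to the fingertips, in mm); z points along the fingers, y is the line along which they close (so a half turn about z gives the same grasp; the last joint's range is limited). The gripper opens to 85 mm and grips with 20 to 120 N. Pads are 22 mm wide; open, the fingers measure 114 mm over their backs; the gripper's body (76 mm by 85 mm) begins 54 mm behind the grasp point. The pads swing forward as they close: fully open they stand 13 mm farther back than shut.
Start: joints at [83.09, 28.699, -24.465, 88.831, 12.651, 65.22, -12.049], TCP at [243.422, -602.698, 242.31] pointing down, gripper open.
Joint ranges: [-164.97, 164.97], [-17.58, 116.51], [-87.97, 89.64], [11.32, 138.91], [-80.73, 260.73], [10.89, 115.49], [-147.41, 147.41]. Speed limits (degrees/s): [147.25, 147.25, 180, 180, 180, 180, 180].

### API

Orientations are given as a 3x3 rotation matrix whose columns are the frame's x, y, z axes.
In Python, from plant import robot gives the robot as it stands. Calls block until the motion is done:
- robot.reach(position, orientation): joint-space move of the TCP to a pose.
- robot.movel(position, velocity=150, rotation=None, guard=None): straight line of the TCP; rotation=None keeps the orientation; velocity is the mean speed in mm/s. With guard (N) it stops when the force on the tool has changed by that much, and returns True; else False.
- robot.set_joints(angles): joint-space move.
- robot.command_gripper(opening, strength=None): finger opening in mm; strength is the grip in N (None keeps the last); returns when the fingers have stopped.
- robot.dwell(seconds).
- robot.inverse_kinematics(position, orientation): joint angles nearest the present ones, or None.
- robot.get_obs(): the state.
- robot.read_camera(name): name is "scene" or "top" or "wrist"; returns (picture, depth): 400x640x3 uint8, red, green, blue; 400x640 float32, mm along the optical axis (not along the pixel's ray), 0 where there is no reading.
- robot.calibration(name): a dict with "intrinsics" (3x3 intrinsics, pixels), "world_from_camera" (4x4, takes a point from camera to world coordinates). Camera axes: x right, y up, looking along -z (the intrinsics and any distortion apply to the point x, -y, -z); pixel columns grow to the right and rows downward; lengths in mm; the calibration is good to about 2 mm. A picture is of the moment at which its call begins: read the wrist's pose just before it. calibration takes no time and is no camera call; for the wrist camera it gives the pose at the moment of the call.
A pose or a line that the arm cannot do raises robot.MotionError and nothing moves.
- robot.close_job(): hands the job in; it is judged then, once.
The state is a dict: "t": time; "q": joint angles; "dq": joint speeds; "joint_torque": joint torques, N m; "tcp_pos": TCP position; "ee_rot": TCP orientation; "force": force on the tool from outside, world axes, zero at the start; "torque": the same for the moment, N m; "grip_width": finger opening in mm; "gripper_force": force on a finger pad.
Only numpy, scipy, OpenCV 4.12 (cv2) and the standard library are available. Lean on these libraries where they do the work, as an engineer would, in place of code of your own. Each camera call takes 0.05 s, during which the arm holds its last target. There are 200 camera calls.

## Working session

There is one attempt and no reset: what is moved stays moved. The work goes in short steps, each a Python script; the robot and the scene stay as the last script left them, time stands still between calls to the robot, and variables do not carry over. Pictures are saved under pics/ and viewed, at most 10 in all, crops included, and the job is handed in when it is done.

```bash
mkdir -p pics; ls
python3 - <<'E'
from plant import robot
import cv2,numpy as np
for n in("scene","top"):
    p,d=robot.read_camera(n); cv2.imwrite(f"pics/{n}0.png",p[...,::-1]); np.savez(f"{n}0.npz",p=p,d=d)
    c=robot.calibration(n); print(n,c["intrinsics"].round(1).tolist(),c["world_from_camera"].round(3).tolist(),[k for k in c],(d>0).mean())
o=robot.get_obs();print(o["t"],o["tcp_pos"],o["ee_rot"],robot.tcp_to_tips,o["grip_width"])
E
```

```text
pics
scene [[438.7, 0.0, 324.4], [0.0, 438.7, 198.5], [0.0, 0.0, 1.0]] [[-0.885, -0.249, 0.393, 1144.328], [0.466, -0.462, 0.755, 1145.678], [-0.006, 0.851, 0.525, 913.905], [0.0, 0.0, 0.0, 1.0]] ['intrinsics', 'world_from_camera'] 0.99574609375
top [[460.2, 0.0, 314.8], [0.0, 460.2, 200.2], [0.0, 0.0, 1.0]] [[0.02, 0.977, -0.211, 185.273], [-1.0, 0.02, -0.001, -37.72], [0.003, 0.211, 0.977, 1667.824], [0.0, 0.0, 0.0, 1.0]] ['intrinsics', 'world_from_camera'] 0.99583203125
0.1 [ 243.114828   -602.15768864  241.325455  ] [[ 9.27218707e-01  3.74519807e-01 -6.19503167e-04]
 [ 3.74520314e-01 -9.27217147e-01  1.70203121e-03]
 [ 6.30304407e-05 -1.81017170e-03 -9.99998360e-01]] 11.0 85.58587205662884
```

View pics/top0.png

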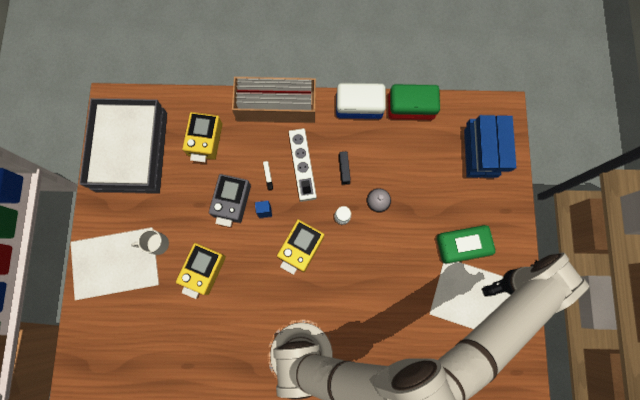

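View pics/scene0.png

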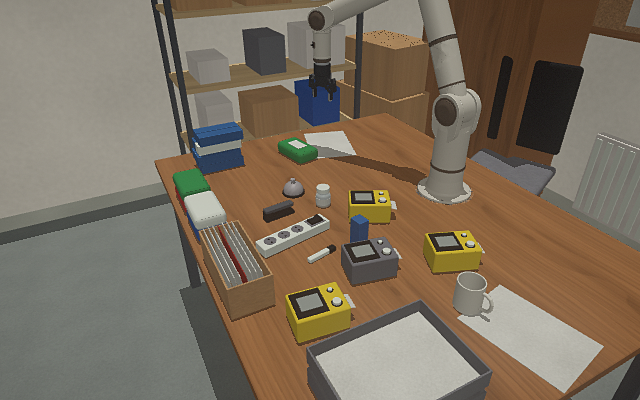

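The top view shows the charcoal/grey printer at about (228,198). Its three yellow look-alikes are at (201,135), (200,270) and (301,245). The strip's rocker is at (306,187), the bell at (379,200), the jar at (343,215) and the carton at (263,209). The scene view agrees: grey printer (370,262), rocker at the near end of the strip (317,220), bell (293,188).

Candidates for the printer: grey (228,198), yellow (201,135), (200,270) and (301,245). By the description I choose grey. Next I work out coarse positions and make a close crop.

```bash
cat > h.py <<'E'
import numpy as np,cv2
from plant import robot
def ray(cal,uv,z):
    K=cal["intrinsics"];T=cal["world_from_camera"]
    uv=np.atleast_2d(uv).astype(float)
    d=np.c_[(uv[:,0]-K[0,2])/K[0,0],-(uv[:,1]-K[1,2])/K[1,1],-np.ones(len(uv))]@T[:3,:3].T
    return T[:3,3]+d*((z-T[2,3])/d[:,2])[:,None]
def proj(cal,P):
    K=cal["intrinsics"];T=cal["world_from_camera"]
    c=(np.atleast_2d(P)-T[:3,3])@T[:3,:3]
    return np.c_[K[0,2]-K[0,0]*c[:,0]/c[:,2],K[1,2]+K[1,1]*c[:,1]/c[:,2]]
def cloud(cal,d):
    K=cal["intrinsics"];T=cal["world_from_camera"]
    v,u=np.mgrid[:400,:640]
    return np.dstack([(u-K[0,2])/K[0,0]*d,-(v-K[1,2])/K[1,1]*d,-d])@T[:3,:3].T+T[:3,3]
E
python3 - <<'E'
from h import *
c=robot.calibration("top");z=np.load("top0.npz")
for n,uv,h in[("bell",(379,200),64),("rocker",(306,187),49),("printer",(229,197),78),("jar",(343,214),78),("carton",(263,209),105),("mark",(268,175),17),("stap",(345,167),46),("yel",(301,245),78)]: print(n,ray(c,uv,h).round()[0])
cv2.imwrite("pics/crop0.png",cv2.resize(z["p"][150:260,190:400,::-1],None,fx=3.8,fy=3.8,interpolation=cv2.INTER_CUBIC))
w=robot.calibration("wrist");o=robot.get_obs();print((o["ee_rot"].T@(w["world_from_camera"][:3,3]-o["tcp_pos"])).round(),(o["ee_rot"].T@w["world_from_camera"][:3,:3]).round(2).tolist(),w["intrinsics"].round(1).tolist())
R=np.array([[1,0,0],[0,-1,0],[0,0,-1.]])
for s in (R,R@np.diag([-1,-1,1]),np.array([[0,1,0],[1,0,0],[0,0,-1.]]),-np.array([[0,1,0],[1,0,0],[0,0,1.]])):
  for p in ([560,60,360],[500,-80,360]):
    print(p,s[:2,:2].tolist(),None if (q:=robot.inverse_kinematics(p,s)) is None else np.round(q))
E
```

```text
bell [ 537. -264.   64.]
rocker [583.  -3.  49.]
printer [534. 268.  78.]
jar [ 481. -135.   78.]
carton [488. 143. 105.]
mark [634. 140.  17.]
stap [ 662. -143.   46.]
yel [369.   9.  78.]
[  72.    1. -132.] [[-0.0, 0.96, 0.28], [1.0, 0.0, 0.0], [0.0, 0.28, -0.96]] [[333.8, 0.0, 315.8], [0.0, 333.8, 205.0], [0.0, 0.0, 1.0]]
[560, 60, 360] [[1.0, 0.0], [0.0, -1.0]] [  43.   27.  -72.   92.   26.   80. -121.]
[500, -80, 360] [[1.0, 0.0], [0.0, -1.0]] [ 52.  11. -52. 100.   9.  74. -92.]
[560, 60, 360] [[-1.0, 0.0], [0.0, 1.0]] [ 44.  29. -74.  92.  28.  81.  57.]
[500, -80, 360] [[-1.0, 0.0], [0.0, 1.0]] [ 67.  18. -73.  99.  18.  76.  79.]
[560, 60, 360] [[0.0, 1.0], [1.0, 0.0]] [ 38.  22. -61.  92.  20.  77. -26.]
[500, -80, 360] [[0.0, 1.0], [1.0, 0.0]] [ 61.  15. -65.  99.  14.  75.  -6.]
[560, 60, 360] [[-0.0, -1.0], [-1.0, -0.0]] [ 47.  36. -84.  92.  35.  85. 141.]
[500, -80, 360] [[-0.0, -1.0], [-1.0, -0.0]] [ -60.   27.   89.  103.  -27.   78. -146.]
```

View pics/crop0.png

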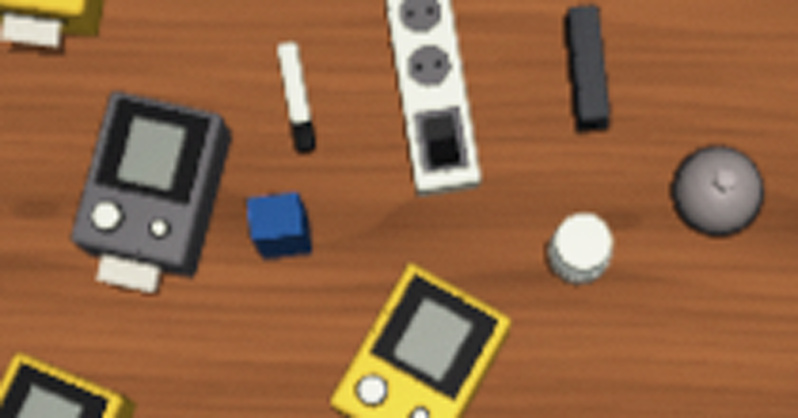

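The crop confirms the choice. The charcoal-grey printer has its big white key at crop (106,215), top pixel (218,207), and the small key at (159,228). The black rocker is at crop (441,140) and the bell's plunger at (722,182). Now I close the fingers and take closer wrist views.

```bash
cat > look.py <<'E'
from h import *
R=np.diag([-1,1,-1.])
robot.command_gripper(0)
for i,p in enumerate([[520,-190,330],[540,-20,330],[520,230,330]]):
    robot.reach(p,R); robot.dwell(.2)
    c=robot.calibration("wrist"); im,d=robot.read_camera("wrist")
    np.savez(f"w{i}.npz",p=im,d=d,T=c["world_from_camera"],K=c["intrinsics"]); cv2.imwrite(f"pics/w{i}.png",im[...,::-1])
    o=robot.get_obs();print(o["t"],o["tcp_pos"].round(1),np.round(o["q"]),o["grip_width"],o["force"].round(2))
ims=[cv2.imread(f"pics/w{i}.png") for i in range(3)]
cv2.imwrite("pics/wall.png",np.vstack([np.hstack([cv2.resize(a,(400,250)) for a in ims[:2]]),np.hstack([cv2.resize(ims[2],(400,250)),np.zeros((250,400,3),np.uint8)])]))
E
python3 look.py
```

```text
2.95 [ 519.8 -190.6  329.8] [ 68.  25. -67.  96.  24.  75.  87.] 0.11843478140353653 [ 0.36 -0.3   0.34]
3.9167 [540.1 -21.6 329.8] [ 52.  23. -68.  98.  23.  74.  70.] -0.25407616393613547 [ 0.13 -0.19  0.7 ]
5.15 [520.8 228.3 329.9] [ 22.  27. -66.  94.  25.  76.  42.] 0.19760505126229982 [ 0.48  1.16 -0.63]
```

View pics/wall.png

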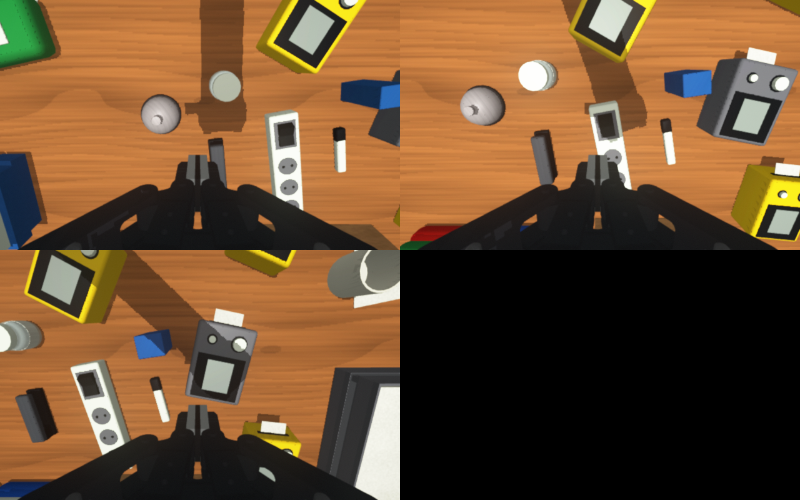

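Composite, scaled by 0.625: the top-left tile shows the bell with its plunger at (157,120) and the rocker at (286,133). The top-right tile shows the rocker at (606,124). The bottom-left tile shows the grey printer with its power key at (240,345) and feed key at (212,339). Next I measure across the views with masks, rays and depth.

```bash
cat > meas.py <<'E'
from h import *
V={}
for i in range(3):
    z=np.load(f"w{i}.npz");V[f"w{i}"]=(dict(intrinsics=z["K"],world_from_camera=z["T"]),z["p"],z["d"])
z=np.load("top0.npz");V["top"]=(robot.calibration("top"),z["p"],z["d"])
z=np.load("scene0.npz");V["scene"]=(robot.calibration("scene"),z["p"],z["d"])
def near(X,c,r): return np.hypot(X[...,0]-c[0],X[...,1]-c[1])<r
for n,(c,p,d) in V.items():
    X=cloud(c,d); H=cv2.cvtColor(p,cv2.COLOR_RGB2HSV).astype(int); Z=X[...,2]
    # white keys on grey printer: bright blobs at key height
    m=((H[...,2]>150)&(H[...,1]<50)&near(X,(500,280),75)&(Z>70)&(Z<100)).astype(np.uint8)
    k,_,s,ce=cv2.connectedComponentsWithStats(m)
    for j in range(1,k):
        if s[j,4]>=6: print(n,"key",s[j].tolist(),ray(c,ce[j],87)[0].round(1),"Z",np.median(Z[np.where(_==j)]).round(1))
    # plunger by depth
    m=near(X,(537,-264),60)&(Z>56)&(Z<75)
    if m.sum()>4:
        v,u=np.where(m);print(n,"plunger",len(u),u.mean().round(1),v.mean().round(1),ray(c,(u.mean(),v.mean()),64)[0].round(1),np.median(X[m],0).round(1))
    m=near(X,(537,-264),70)&(Z>8)&(Z<53)
    if m.sum()>30:
        P=X[m];A=np.c_[2*P,np.ones(len(P))];s=np.linalg.lstsq(A,(P**2).sum(1),rcond=None)[0];print(n,"bell sphere",s[:3].round(1))
    # strip top: white at z~36
    m=((H[...,2]>120)&(H[...,1]<60)&near(X,(640,10),170)&(Z>28)&(Z<44)).astype(np.uint8)
    m=cv2.morphologyEx(m,cv2.MORPH_OPEN,np.ones((3,3)))
    k,l,s,ce=cv2.connectedComponentsWithStats(m)
    if k>1:
        j=1+s[1:,4].argmax();v,u=np.where(l==j);P=ray(c,np.c_[u,v],36)[:,:2].astype(np.float32)
        r=cv2.minAreaRect(P);print(n,"strip",np.round(r[0],1),np.round(r[1],1),round(r[2],1),cv2.boxPoints(r).round(0).tolist(),"Z",np.median(Z[l==j]).round(1))
    # rocker: dark within strip near end
    m=((H[...,2]<50)&near(X,(585,-3),40)&(Z>30)&(Z<60)).astype(np.uint8)
    k,l,s,ce=cv2.connectedComponentsWithStats(m)
    if k>1:
        j=1+s[1:,4].argmax();v,u=np.where(l==j);P=X[l==j]
        print(n,"rocker",len(u),ray(c,ce[j],45)[0].round(1),[np.round(t,1) for t in cv2.minAreaRect(P[:,:2].astype(np.float32))], "Zrange",np.percentile(P[:,2],[2,50,98]).round(1))
E
python3 meas.py
```

```text
w0 plunger 201 249.6 192.3 [ 549.3 -272.4   64. ] [ 549.  -272.4   64.4]
w0 bell sphere [ 550.1 -273.2    8.3]
w0 strip [662.2   7.9] [244.2  63.1] 10.5 [[536.0, 17.0], [548.0, -45.0], [788.0, -1.0], [777.0, 61.0]] Z 36.8
w0 rocker 434 [574.5  -6.8  45. ] [array([576.2,  -7. ]), array([25.8, 29.6]), np.float64(8.9)] Zrange [41.1 46.7 51.7]
w1 key [556, 94, 42, 10, 42] [461.6 257.4  87. ] Z 74.9
w1 key [560, 119, 14, 12, 137] [488.8 252.3  87. ] Z 84.4
w1 key [599, 123, 25, 23, 439] [498.7 303.1  87. ] Z 87.2
w1 key [539, 158, 53, 42, 1510] [549.5 262.7  87. ] Z 81.2
w1 plunger 227 110.2 176.6 [ 549.2 -271.3   64. ] [ 549.5 -271.4   64.1]
w1 bell sphere [ 549.8 -273.1    8.3]
w1 strip [643.9   6.8] [206.3  61.2] 10.5 [[537.0, 18.0], [548.0, -42.0], [751.0, -5.0], [740.0, 56.0]] Z 36.6
w1 rocker 429 [575.   -5.5  45. ] [array([577.4,  -5.2]), array([28.8, 27.8]), np.float64(10.2)] Zrange [40.2 46.5 51.6]
w2 key [337, 119, 30, 15, 181] [470.5 267.5  87. ] Z 78.6
w2 key [335, 138, 10, 10, 80] [488.2 253.9  87. ] Z 84.6
w2 key [374, 141, 21, 21, 347] [497.9 303.5  87. ] Z 87.2
w2 key [326
[... 562 characters left out ...]
top strip [709.1  22.3] [198.1  60.4] 10.4 [[606.0, 34.0], [617.0, -25.0], [812.0, 10.0], [801.0, 70.0]] Z 37.5
top rocker 59 [576.   -3.8  45. ] [array([576.9,  -3. ]), array([27.1, 26.8]), np.float64(12.9)] Zrange [37.6 46.1 54.2]
scene key [378, 240, 4, 3, 10] [490.4 258.9  87. ] Z 85.7
scene key [383, 248, 8, 5, 34] [497.4 305.8  87. ] Z 87.8
scene plunger 15 292.3 179.3 [ 551.8 -265.8   64. ] [ 550.5 -267.6   62.7]
scene bell sphere [ 550.6 -267.6   11.1]
scene strip [675.7  21.6] [263.6  70.4] 10.5 [[540.0, 32.0], [553.0, -37.0], [812.0, 11.0], [799.0, 80.0]] Z 36.1
scene rocker 47 [588.5   3.3  45. ] [array([588.1,   1.3]), array([49.7, 34.4]), np.float64(1.4)] Zrange [37.  42.3 51.3]
```

The measurements agree across views and with the given sizes:

| Point | Position (mm) | Checks |
|---|---|---|
| Power key | (498,304) at 87 | 51 mm from the feed key (50 given) |
| Plunger | (549,-271) at 64 | height matches in both wrist views |
| Strip | yaw 10.4° | width about 62 |
| Rocker pivot | about (586,-4) | rocker edge 51.6 high, which is off |

I press the rocker first.

```bash
cat > press.py <<'E'
from h import *
a=np.radians(10.4);R=np.array([[np.cos(a),-np.sin(a),0],[np.sin(a),np.cos(a),0],[0,0,1]])@np.diag([-1,1,-1.])
def press(xy,top,low,guard,v=15):
    """press with the shut fingertips at xy from 12 mm over top down to at most low (tip heights)"""
    robot.reach([*xy,190],R); robot.dwell(.2)
    robot.movel([*xy,top+23],100); robot.dwell(.3)
    o=robot.get_obs(); e=o["tcp_pos"]-[*xy,top+23]; print("err",e.round(2),"f",o["force"].round(2))
    c=np.array(xy)-e[:2]
    g=robot.movel([*c,low+11],v,guard=guard); o=robot.get_obs()
    print("hit",g,"tip z",(o["tcp_pos"][2]-11).round(2),o["tcp_pos"].round(1),"f",o["force"].round(2))
    robot.dwell(.15);o=robot.get_obs();print("held tip z",(o["tcp_pos"][2]-11).round(2),"f",o["force"].round(2))
    robot.movel([*c,top+40],60); robot.dwell(.1);o=robot.get_obs();print("t",o["t"],"f",o["force"].round(2))
E
python3 - <<'E'
from press import *
press((568.5,-7.5),51.5,42.3,8)
robot.reach([540,-20,330],np.diag([-1,1,-1.]));robot.dwell(.2)
c=robot.calibration("wrist");im,d=robot.read_camera("wrist");X=cloud(c,d)
dx,dy=X[...,0]-586,X[...,1]+4;u=dx*np.cos(a)+dy*np.sin(a);w=-dx*np.sin(a)+dy*np.cos(a)
for k in range(-24,25,4):
    m=(abs(w)<8)&(abs(u-k)<2);print(k,np.median(X[m][:,2]).round(1),end=" | ")
E
```

```text
err [ 0.21 -0.11  0.32] f [ 0.79  1.33 -0.99]
hit False tip z 42.64 [568.   -7.5  53.6] f [-4.74 -1.37  5.27]
held tip z 42.63 f [-2.78 -0.55  6.52]
t 10.6417 f [ 0.23 -0.1  -0.48]
-24 37.4 | -20 41.8 | -16 44.5 | -12 44.4 | -8 43.7 | -4 43.3 | 0 42.6 | 4 43.3 | 8 44.9 | 12 47.3 | 16 49.1 | 20 51.1 | 24 48.3 |
```

The rocker is on: the near half is now at 44.5 mm and the far edge at 51 mm. Next is the power key.

Run:
```python
from press import *
press((498,304),87,80,9)
robot.reach([520,230,330],np.diag([-1,1,-1.]));robot.dwell(.2)
c=robot.calibration("wrist");im,d=robot.read_camera("wrist");X=cloud(c,d)
for n,p in(("power",(498,304)),("feed",(488,254)),("body",(492,279))):
    m=np.hypot(X[...,0]-p[0],X[...,1]-p[1])<4;print(n,np.median(X[m][:,2]).round(1))
```

```text
err [0.32 0.07 0.48] f [-0.58  0.29 -0.64]
hit False tip z 80.48 [497.8 303.9  91.5] f [-0.97 -1.78  5.81]
held tip z 80.49 f [-1.51 -1.49  6.43]
t 17.0417 f [ 0.97  0.72 -0.2 ]
power 82.3
feed 84.5
body 78.7
```

The power key is in at 82 mm and the feed key is untouched at 84.5. Last is the bell, pressed about 6.5 mm.

Run:
```python
from press import *
robot.reach([520,0,330],R)
press((549,-271),64,57.2,10)
robot.reach([520,-190,330],np.diag([-1,1,-1.]));robot.dwell(.3)
c=robot.calibration("wrist");im,d=robot.read_camera("wrist");X=cloud(c,d)
m=(np.hypot(X[...,0]-549,X[...,1]+271)<40)&(X[...,2]>56);print("plunger",np.median(X[m],0).round(1))
cv2.imwrite("pics/end.png",im[...,::-1]);print(robot.get_obs()["t"])
```

```text
err [ 0.16 -0.19  0.39] f [ 0.26  0.2  -0.17]
hit False tip z 57.54 [ 548.9 -270.8   68.5] f [-2.79  0.57  5.48]
held tip z 57.57 f [-1.82  0.22  5.75]
t 24.3417 f [-0.5  -0.26 -0.32]
plunger [ 549.5 -272.5   64.4]
25.65
```

The bell was pressed 6.4 mm at 5.7 N, its plunger is back up at 64 mm, and it hasn't moved. Handing in.

```bash
python3 -c "
from plant import robot
print(robot.close_job())"
```

```text
the job is handed in; nothing more can be done
None
```

I pressed the rocker on, then the power key fully in, then rang the bell, whose plunger came back up; the feed key stayed out, the bell did not move, and I handed the job in at about 26 s on the robot's clock, with no verdict returned.

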